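# Shut the sprung dust cover of a parts tray and tuck it under its lip

### The arm

A 6-joint arm with a two-finger parallel gripper is mounted at the origin on the work surface. World frame = base frame: x ahead of the robot, y to its left, z up, the work surface at z = 0. Lengths are in m, angles in rad, forces in N, time in s.
With the tool pointing down it reaches from about 0.25 to 0.775 m from the base axis. Payload 4 kg.
Tool frame: the origin (TCP) lies on the centre line of the jaws, within the pads' length; the fingertips stand robot.tip_reach ahead of it and the grasp point (between the pads) is the TCP (robot.tip_reach is the distance from the TCP to the fingertips, in m); z points along the fingers, y is the line along which they close (so a half turn about z gives the same grasp; the last joint's range is limited). The gripper opens to 85 mm and grips with 20 to 120 N. Pads are 22 mm wide; open, the fingers measure 114 mm over their backs; the gripper's body (76 mm by 85 mm) begins 54 mm behind the grasp point. The pads swing forward as they close: fully open they stand 13 mm farther back than shut.
Start: joints at [-1.306, 0.087, 1.371, -0, 1.684, -0.103], TCP at [0.198, -0.513, 0.25] pointing down, gripper open.
Joint ranges: [-3.1, 3.1], [-0.76, 2.03], [0.27, 2.55], [-1.08, 4.22], [0.17, 2.65], [-2.57, 2.57]. Speed limits (rad/s): [2.79, 2.79, 3.14, 3.14, 3.14, 3.14].

### API

Orientations are given as a rotation vector (axis times angle).
In Python, from plant import monitor, optics, job, models, robot gives the robot as it stands. The module is installed in compiled form; this text tells all that it offers.
- The arm moves only by the shell command python3 -m creep 'ROWS' [OPENING] [FORCE]. ROWS is JSON, one flat list of numbers, 4 for each row, row after row: the shift along the tool's x, y, z as a fraction of full scale, then the turn about the tool's z as a fraction of full scale. In form: [x, y, z, spin, x, y, z, spin, ...]. A call has 1 to 12 rows; each row shifts and turns the commanded pose from where the row before left it, along the tool's axes as they then stand; what a row does not reach is not made up. Full scale, the value 1, is 0.025 m for a shift and 0.08 rad for a turn. A row lasts 1/12 s, in which the tool goes at most 41.7 mm and 7.16 degrees, less where a joint would pass 70% of its speed; a pose out of reach is approached as far as the arm can. A call with a number of a shift or a turn outside -1 to 1 is refused whole. A call with a gripper value outside its range is refused whole. OPENING is the gripper command: -1 is fully open, 1 is shut, values between are in proportion, set as the call begins (- or left out, the last holds). The fingers move at their own pace and stop on an object; FORCE is the grip in N (left out, the last holds). Time passes only in rows, so rows that do not move let the fingers close. It gives the time, the measured TCP pose, the force, the opening and the grip force at its end, in the units of the state.
- monitor.read_state(): the state, without advancing time (a new reading comes with each control period).
- optics.capture(name): name is "side" or "top" or "wrist"; returns (picture, depth): 480x640x3 uint8, red, green, blue; 480x640 float32, m along the optical axis (not along the pixel's ray), 0 where there is no reading.
- optics.camera_model(name): a dict with "camera_matrix" (3x3 intrinsics, pixels), "T" (4x4, takes a point from camera to world coordinates); the wrist camera has in their place "hand_eye" (4x4, takes a point from camera to tool coordinates, whose origin is the TCP and whose axes are the flange's). Camera axes: x right, y up, looking along -z (the intrinsics and any distortion apply to the point x, -y, -z); pixel columns grow to the right and rows downward; lengths in m; the calibration is good to about 2 mm. A picture is of the moment at which its call begins: read the wrist's pose just before it. camera_model takes no time and is no camera call.
- job.sign_off(): hands the job in; it is judged then, once.
Trained networks look in the newest picture that a camera, given by its name, has taken for a name from the list of things; names that differ only in an ending like _2 or _b are one class to them, and where a whole thing is asked for, a point or a joint stands for the part that bears it (a point fixed in the world has none). Each returns a list of dicts, best first, with "score" (0 to 1); they miss things now and then, are a little off and sometimes report something else, mostly with a low value. They report only what shows in the picture. A call takes as long as a camera call. They do not tell look-alikes from the thing itself.
- models.recognise(query, camera): "position" ([column, row] in pixels, amid what is visible of it).
- models.regions_of(query, camera): "region" (480x640 bool, what is visible of it) and "position" ([column, row] in pixels, amid what is visible of it).
The state is a dict: "t": time; "q": joint angles; "joint_vel": joint speeds; "effort": joint torques, N m; "ee_pos": TCP position; "ee_rot": TCP orientation; "wrist_force": force on the tool from outside, world axes, zero at the start; "wrist_torque": the same for the moment, N m; "finger_gap": finger opening in m; "grasp_force": force on a finger pad.
Only numpy, scipy, OpenCV 4.12 (cv2) and the standard library are available. Lean on these libraries where they do the work, as an engineer would, in place of code of your own. Each camera call takes 0.05 s, during which the arm holds its last target. There are 200 camera calls.

### The job

Push the yellow cover of the blue parts tray over and down with the fingertips and, keeping it pressed down flat, push it forward by its black ridge as far as it goes, so that its free edge is tucked beneath the steel lip and it stays shut when you let go. Only push and press: grip and lift nothing, leave the bearing lying in the tray, and leave the red bin, the green tub and the blue carton where they stand.

Things in the scene. Friction and masses are not known exactly. Their poses are not given: they have to be found in the camera images.
- tray: Blue open parts tray screwed to the bench, 160 x 130 mm, 45 mm high, walls and floor 5 mm. Origin: centre of its underside, z up. Its +x ('forward') points from the hinge side to the lip side, roughly away from the robot; y runs along the hinge. The hinge axis lies at x = -68 mm (carriage at 0), z = 48 mm.
- cover (a joint): Angle of the yellow cover, rad: 0 = flat over the tray (hard stop), grows as it opens; 1.57 = upright; beyond, it leans back away from the lip (stop 2.2). Starts standing open at about 1.6 to 2.15. A spring drives it open (rest 1.9 rad; 0.26 N m at 0, i.e. 3 N at 80 mm from the hinge): it flies open unless pressed down or held by the lip.
- carriage (a joint): How far cover and hinge pin have slid forward (tray +x) in their slots, m: 0 = back stop, 0.024 = front stop, fully home. Starts at 0 to 0.003. Friction about 5 N, damped, no spring. With the cover flat and this at 0, the lip begins 10 mm ahead of the cover's free edge; at 0.024 the edge is 14 mm beneath the lip.
- cover_hinge (a point): Point on the hinge axis at mid-width of the cover, 48 mm above the bench; slides with the carriage. The cover is a flat plate reaching 4 to 118 mm from this axis, 110 mm wide, 4 mm thick, mid-thickness on the axis: flat, its top face is 50 mm above the bench. Axes as the cover's: x towards its free edge, z out of its outer face (up when shut).
- cover_edge (a point): Middle of the cover's free edge, mid-thickness, 118 mm from the hinge axis. Axes as the cover's.
- ridge_foot (a point): On the cover's outer face, at the foot of the black push ridge on its hinge side, mid-width, 89 mm from the hinge axis. The ridge is 6 mm thick (along the cover), 80 mm wide, and stands 8 mm above the outer face. Axes as the cover's.
- lip_edge (a point): Middle of the lower, hinge-side edge of the fixed steel lip: 55 mm above the bench, 60 mm ahead of the tray's origin. The lip is 130 mm wide, 26 mm deep in x, 5 mm thick (top at 60 mm), open towards the hinge, 5 mm above the top face of the flat cover. The cover cannot pass through it.
- bearing: Loose steel ball bearing lying flat on the tray's floor, 52 mm across, 15 mm high, 130 g. Origin at the centre of its underside. Leave it in the tray.
- bin: Loose red open bin with brass fittings, 90 x 75 mm, 50 mm high, 0.5 kg. Origin at the centre of its underside. Beside or beyond the tray; leave it.
- tub: Loose green grease tub with black cap, 64 mm across, 75 mm high, 0.3 kg. Origin at the centre of its underside. Beside or beyond the tray; leave it.
- carton: Loose blue carton, 70 x 70 mm, 35 mm high, 0.25 kg. Origin at the centre of its underside. Beside or beyond the tray; leave it.
There are look-alikes about, which are no part of the job. Of the things shaped like the tray, the blue one is meant.

How it is judged:
On the way, in this order (a step that is already met when the one before it is completed fails the run):
1. the cover is folded down flat, its edge still in front of the lip (value of joint cover below 0.1 rad and value of joint carriage below 0.012 m).
2. the cover's edge is pushed beneath the lip (value of joint cover below 0.08 rad and value of joint carriage above 0.018 m), for 0.2 s.
At the end, for the whole second after the job is handed in: Nothing presses on it any more and the cover is still shut (under 0.08 rad), pushed at least 18 of its 24 mm forward, its edge beneath the lip; the bearing lies in the tray; bin, tub and carton are within 30 mm of where they stood (all of step 2 and distance of each of bin, tub, carton from where it was at the start of the episode below 0.03 m and horizontal distance between bearing and tray below 0.07 m and height (world z) of bearing below 0.02 m); the robot touches nothing.
It fails at once if the bin, tub or carton is pushed aside or lifted (over 30 mm) (distance of any of bin, tub, carton from where it was at the start of the episode above 0.03 m).
It fails at once if the bin, tub or carton is lifted (height (world z) of any of bin, tub, carton above 0.015 m).
It fails at once if the bearing is lifted (height (world z) of bearing above 0.025 m).
It also fails if it takes over 42 s, if anything falls off the work surface, if the arm or the gripper's body presses on something with over 40 N, if the wrist force passes 120 N, or if a joint passes its speed limit or range.

## Working session

There is one attempt and no reset: what is moved stays moved. The work goes in short steps, Python scripts to look and compute and a shell command to move; the robot and the scene stay as the last step left them, time stands still between calls to the robot, and variables do not carry over. Pictures are saved under pics/ and viewed, at most 10 in all, crops included, and the job is handed in when it is done.

```bash
mkdir -p pics; cat > h.py <<'E'
import numpy as np, cv2
from plant import monitor, optics, job, models, robot
from scipy.spatial.transform import Rotation as R
def cloud(name):
    s=monitor.read_state(); im,d=optics.capture(name); m=optics.camera_model(name); K=np.array(m["camera_matrix"])
    if "T" in m: T=np.array(m["T"])
    else:
        W=np.eye(4); W[:3,:3]=R.from_rotvec(s["ee_rot"]).as_matrix(); W[:3,3]=s["ee_pos"]; T=W@np.array(m["hand_eye"])
    v,u=np.mgrid[:480,:640]
    P=np.stack([(u-K[0,2])/K[0,0]*d,-(v-K[1,2])/K[1,1]*d,-d],-1)
    P=P@T[:3,:3].T+T[:3,3]; P[d==0]=np.nan
    return im,P
def save(im,n): cv2.imwrite("pics/"+n,im[:,:,::-1])
E
python3 - <<'E'
from h import *
print(robot.tip_reach, {k:v for k,v in optics.camera_model("top").items()})
for c in("top","side"):
    im,P=cloud(c); save(im,c+"0.png"); np.savez(c+"0.npz",im=im,P=P)
    for q in("tray","cover","bearing","bin","tub","carton"):
        for r in models.regions_of(q,c)[:3]:
            p=P[r["region"]]; p=p[~np.isnan(p[:,0])]
            print(c,q,round(r["score"],2),np.round(r["position"]),np.round(np.median(p,0),3),np.round(np.percentile(p,2,0),3),np.round(np.percentile(p,98,0),3),np.median(im[r["region"]],0))
s=monitor.read_state(); print(s["t"],s["ee_pos"],s["ee_rot"],s["finger_gap"])
E
```

```text
0.019 {'camera_matrix': array([[490.82997176,   0.        , 321.82641374],
       [  0.        , 490.82997176, 234.09476114],
       [  0.        ,   0.        ,   1.        ]]), 'T': array([[-0.01293906,  0.99713269, -0.07455856,  0.5786088 ],
       [-0.99867321, -0.00917011,  0.0506727 ,  0.04023098],
       [ 0.04984369,  0.07511529,  0.99592836,  0.73487767],
       [ 0.        ,  0.        ,  0.        ,  1.        ]])}
top tray 0.91 [407. 265.] [ 0.585 -0.114  0.007] [ 0.5   -0.182  0.002] [ 0.674 -0.038  0.162] [ 52.   85.  148.5]
top tray 0.8 [246. 369.] [0.443 0.115 0.05 ] [0.363 0.039 0.002] [0.526 0.194 0.062] [229. 166.  74.]
top cover 0.69 [420. 323.] [ 0.511 -0.111  0.12 ] [ 0.496 -0.165  0.002] [ 0.527 -0.058  0.164] [141. 110.  45.]
top cover 0.56 [240. 382.] [0.432 0.118 0.05 ] [0.377 0.064 0.048] [0.489 0.172 0.058] [231. 196.  75.]
top bearing 0.96 [399. 276.] [ 0.571 -0.101  0.019] [ 0.546 -0.124  0.004] [ 0.595 -0.076  0.023] [ 76.  77. 100.]
top bin 0.73 [513. 245.] [ 0.613 -0.279  0.021] [ 0.563 -0.319  0.002] [ 0.662 -0.227  0.052] [118.  42.  33.]
top tub 0.
[... 702 characters left out ...]
3] [0.529 0.05  0.163] [136. 107.  47.]
side bearing 0.61 [274. 311.] [ 0.571 -0.106  0.017] [ 0.548 -0.126  0.005] [ 0.595 -0.078  0.021] [94. 89. 93.]
side bin 0.89 [306. 381.] [ 0.613 -0.273  0.025] [ 0.562 -0.323  0.001] [ 0.664 -0.228  0.051] [110.  37.  33.]
side tub 0.73 [396. 302.] [ 0.77  -0.135  0.05 ] [ 0.744 -0.147  0.003] [ 0.801 -0.093  0.076] [58. 79. 49.]
side carton 0.77 [312. 254.] [0.645 0.039 0.033] [0.61  0.023 0.003] [0.682 0.094 0.037] [ 68.  82. 116.]
side carton 0.46 [280. 312.] [ 0.582 -0.128  0.03 ] [ 0.502 -0.192  0.002] [ 0.674 -0.051  0.156] [49. 68. 95.]
0.7 [ 0.19779297 -0.51325707  0.25039097] [3.08836307e+00 5.74498632e-01 5.77823393e-05] 0.08574711557287158
```

View pics/top0.png

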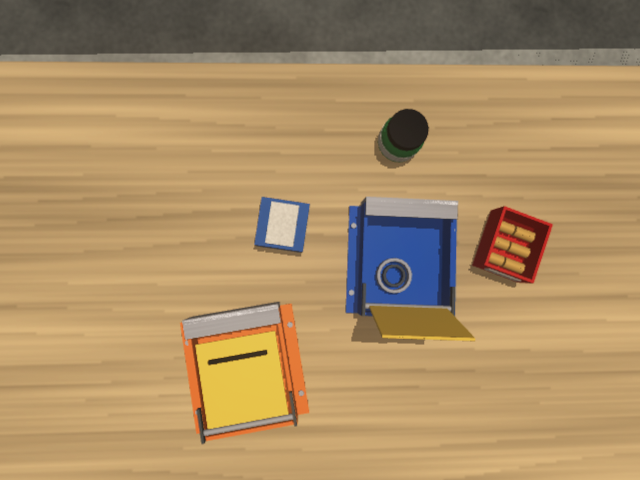

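View pics/side0.png

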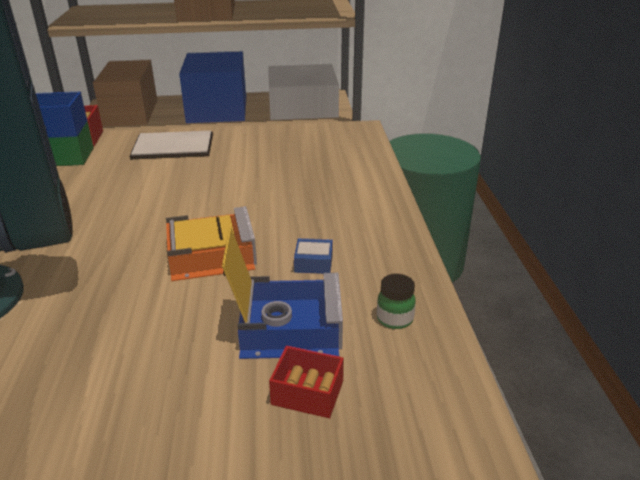

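Two trays fit the shape: the orange one with its cover shut at top (246,369), and the blue one with its cover standing open at (407,265). The blue one, which also holds the bearing, is the one meant. I'll confirm it in a crop and fit its pose.

```bash
python3 - <<'E'
from h import *
z=np.load("top0.npz"); im,P=z["im"],z["P"]
save(cv2.resize(im[180:360,330:570],None,fx=3,fy=3),"crop.png")
hsv=cv2.cvtColor(im,cv2.COLOR_RGB2HSV)
box=np.zeros((480,640),bool); box[190:350,340:480]=1
# lip: z about .06 
for n,lo,hi in(("lip",.056,.066),):
    m=box&(P[...,2]>lo)&(P[...,2]<hi)&(P[...,0]>.62); p=P[m][:,:2].astype(np.float32); r=cv2.minAreaRect(p*1000); print(n,m.sum(),r,np.round(cv2.boxPoints(r)).tolist())
for c in("top","side"):
    z=np.load(c+"0.npz"); i2,Q=z["im"],z["P"]; h=cv2.cvtColor(i2,cv2.COLOR_RGB2HSV)
    m=(h[...,0]>18)&(h[...,0]<32)&(h[...,1]>140)&(Q[...,2]>.06)&(Q[...,2]<.2)&(Q[...,0]>.46)&(Q[...,0]<.56)&(Q[...,1]<-.03)&(Q[...,1]>-.2)
    p=Q[m]; c0=p.mean(0); U,S,V=np.linalg.svd(p-c0,full_matrices=False); print(c,m.sum(),c0,"n",V[2],S, p.min(0),p.max(0))
    t=p[p[:,2]>p[:,2].max()-.008]; print("top",t.mean(0), np.polyfit(t[:,1],t[:,0],1))
# hinge pin
m=box&(P[...,2]>.042)&(P[...,2]<.056)&(P[...,0]<.54)&(hsv[...,1]<80)
p=P[m]; print("pin",m.sum(),p.mean(0),p.min(0),p.max(0),np.polyfit(p[:,1],p[:,0],1))
E
```

```text
lip 1731 ((664.7491455078125, -119.9469985961914), (130.69097900390625, 26.332075119018555), 86.98368072509766) [[648.0, -185.0], [674.0, -186.0], [681.0, -55.0], [655.0, -54.0]]
top 2629 [ 0.51092512 -0.1108628   0.12101328] n [-0.96974353  0.05004427 -0.23894154] [1.67118653 1.62211333 0.03379747] [ 0.49554527 -0.16621111  0.06021408] [ 0.52834283 -0.05592363  0.1669015 ]
top [ 0.50008838 -0.10954059  0.16270269] [0.04986109 0.5055502 ]
side 1271 [ 0.51192594 -0.12045155  0.11598645] n [ 0.96967784 -0.05892897  0.23717559] [1.16786278 1.12141058 0.03310831] [ 0.49545387 -0.16933574  0.06003324] [ 0.52876759 -0.05598479  0.16420005]
top [ 0.50099815 -0.11495349  0.16090162] [0.05065789 0.50682145]
pin 302 [ 0.52881114 -0.11155163  0.05149033] [ 0.51464641 -0.17815163  0.04382135] [ 0.5399729  -0.04695871  0.05596259] [0.00069923 0.52888914]
```

View pics/crop.png

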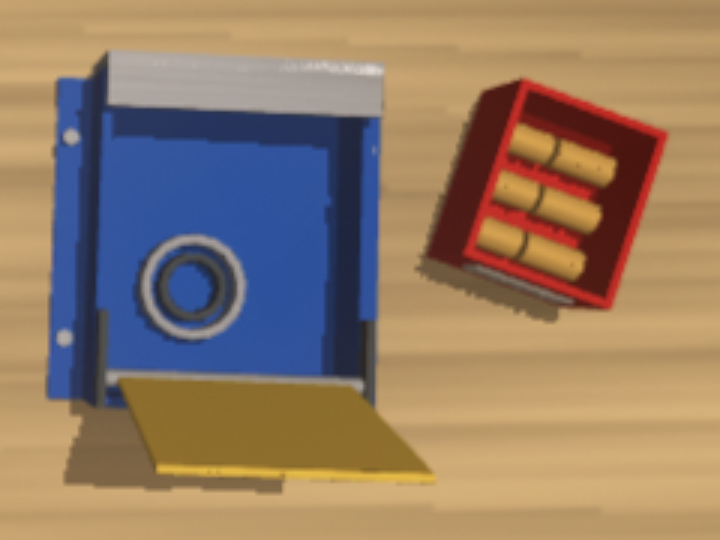

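The crop shows the blue tray with the open yellow cover (top-image edge near (420,338)), the bearing inside it and the red bin to its right, so this is the tray meant. The hinge is at about (0.524, -0.113), the forward yaw is -0.05 rad and the cover stands at about 1.81 rad. The lip measures 130 x 26 mm with its top at 60 mm, as described.

First move: shut the fingers and align the tool with the tray.

```bash
cat > w.py <<'E'
from h import *
s=monitor.read_state(); M=R.from_rotvec(s["ee_rot"]).as_matrix(); p=np.array(s["ee_pos"])
a=-.051; f=np.array([np.cos(a),np.sin(a),0]); l=np.array([-f[1],f[0],0]); H=np.array([.5239,-.1128,.048])
d=p-H; print("t",s["t"],"tip front corner rel hinge mm: fwd",round(1e3*(d@f+.011),1),"left",round(1e3*d@l,1),"up",round(1e3*(d[2]-robot.tip_reach),1),"yaw",round(np.arctan2(M[1,0],M[0,0]),3),"Fw",np.round(s["wrist_force"],1),"reach",robot.tip_reach,"gap",round(s["finger_gap"],3))
import sys
if len(sys.argv)>1:
    t=np.array([float(v) for v in sys.argv[1:4]])/1e3; g=H+f*(t[0]-.011)+l*t[1]; g[2]=H[2]+t[2]+robot.tip_reach
    print("tool-axis need, full-scale units",np.round(M.T@(g-p)/.025,2))
E
python3 -m creep '[0,0,0,0.875,0,0,0,0.875,0,0,0,0.875,0,0,0,0.875,0,0,0,0.875,0,0,0,0.875]' 1 40; python3 w.py -50 0 78
```

```text
t: 1.2
ee_pos: [0.1977, -0.5132, 0.2504]
ee_rot: [3.14, -0.087, 0.0]
wrist_force: [0.1, 0.6, -0.4]
finger_gap: 0.0123
grasp_force: 0.0
t 1.2 tip front corner rel hinge mm: fwd -294.3 left -416.5 up 183.4 yaw -0.056 Fw [ 0.1  0.6 -0.4] reach 0.019 gap 0.012
tool-axis need, full-scale units [  9.69 -16.71   4.21]
```

```bash
python3 -m creep '[0.5,-1,0,0,0.5,-1,0,0,0.5,-1,0,0,0.5,-1,0,0,0.5,-1,0,0,0.5,-1,0,0,0.5,-1,0,0,0.5,-1,0,0,0.5,-1,0,0,0.5,-1,0,0,0.5,-1,0,0,0.5,-1,0,0]' >/dev/null; python3 -m creep '[0.5,-1,0.5,0,0.5,-1,0.7,0,0.5,-1,0.8,0,0.5,-1,0.8,0,0,-0.7,0.7,0,0,0,0.6,0,0,0,0,0,0,0,0,0]'; python3 w.py -50 0 78
```

```text
t: 2.87
ee_pos: [0.4188, -0.1065, 0.1474]
ee_rot: [-3.14, 0.081, 0.003]
wrist_force: [-0.2, 0.6, -0.3]
finger_gap: -0.0
grasp_force: 0.0
t 2.8667 tip front corner rel hinge mm: fwd -94.2 left 1.0 up 80.4 yaw -0.052 Fw [-0.2  0.6 -0.3] reach 0.019 gap -0.0
tool-axis need, full-scale units [1.77 0.04 0.09]
```

```bash
python3 - <<'E'
from h import *
im,P=cloud("side"); save(cv2.resize(im[160:400,140:380],None,fx=2.5,fy=2.5),"side1.png")
E
```

```text
(no output)
```

View pics/side1.png

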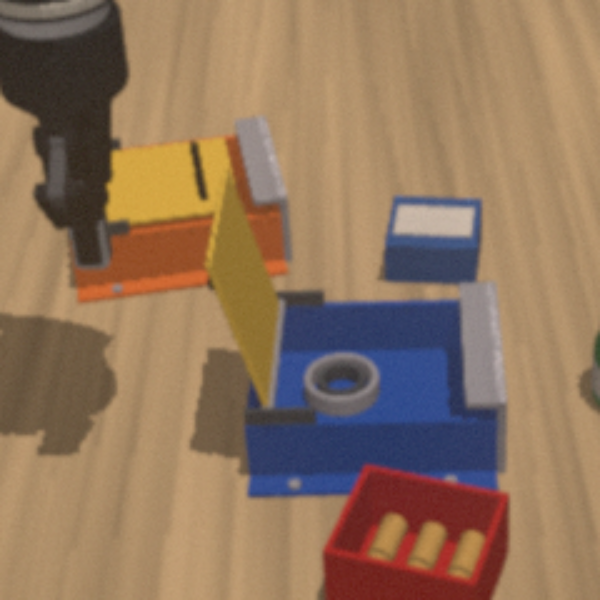

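The fingers, tips near (90,255), are clear behind the yellow cover. Next I push forward to upright, then follow the arc.

```bash
python3 -m creep '[0.5,0,0.02,0,0.5,0,0.02,0,0.5,0,0.02,0,0.5,0,0.02,0,0.4,0,0.02,0,0.4,0,0.02,0,0.4,0,0.02,0,0.4,0,0,0,0,0,0,0,0,0,0,0]'; python3 w.py 24.5 0 73
```

```text
t: 3.75
ee_pos: [0.5095, -0.1115, 0.1442]
ee_rot: [3.14, -0.082, -0.0]
wrist_force: [0.4, -0.8, 0.1]
finger_gap: -0.0001
grasp_force: 0.1
t 3.75 tip front corner rel hinge mm: fwd -3.4 left 0.5 up 77.2 yaw -0.052 Fw [ 0.4 -0.8  0.1] reach 0.019 gap -0.0
tool-axis need, full-scale units [1.12 0.02 0.17]
```

```bash
python3 -m creep '[0.28,0,0.02,0,0.28,0,0.03,0,0.28,0,0.05,0,0.28,0,0.07,0,0.25,0,0.1,0,0.23,0,0.12,0,0.23,0,0.14,0,0.23,0,0.15,0,0,0,0,0,0,0,0,0]'; python3 w.py 65.7 0 40
python3 - <<'E'
from h import *
im,P=cloud("side"); save(cv2.resize(im[160:400,140:380],None,fx=2.5,fy=2.5),"side2.png")
E
```

```text
t: 4.58
ee_pos: [0.5606, -0.114, 0.1267]
ee_rot: [-3.14, 0.082, 0.002]
wrist_force: [-1.0, 0.8, 0.0]
finger_gap: -0.0002
grasp_force: 0.4
t 4.5833 tip front corner rel hinge mm: fwd 47.7 left 0.6 up 59.7 yaw -0.052 Fw [-1.   0.8  0. ] reach 0.019 gap -0.0
tool-axis need, full-scale units [0.72 0.02 0.79]
```

View pics/side2.png

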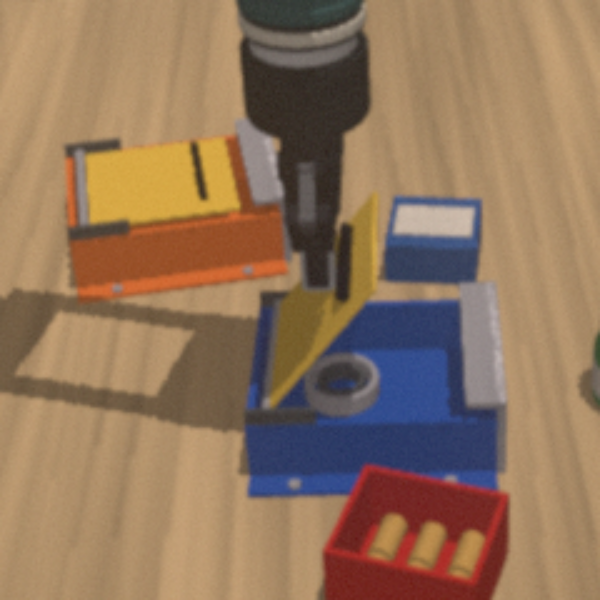

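The cover is at about 48°, with the fingertip (315,280) on its face below the black ridge (345,260). I continue down the arc, stopping just short of flat.

```bash
python3 -m creep '[0.19,0,0.17,0,0.18,0,0.2,0,0.18,0,0.21,0,0.17,0,0.21,0,0.12,0,0.23,0,0.11,0,0.24,0,0.1,0,0.25,0,0.05,0,0.25,0,0.03,0,0.25,0,0,0,0,0]'; python3 w.py 77 0 2
python3 - <<'E'
from h import *
im,P=cloud("side"); save(cv2.resize(im[200:380,200:380],None,fx=3.2,fy=3.2),"side3.png")
E
```

```text
t: 5.47
ee_pos: [0.5885, -0.1155, 0.0754]
ee_rot: [-3.14, 0.082, 0.002]
wrist_force: [0.7, 0.3, 3.0]
finger_gap: -0.0002
grasp_force: 1.0
t 5.4667 tip front corner rel hinge mm: fwd 75.6 left 0.5 up 8.4 yaw -0.052 Fw [0.7 0.3 3. ] reach 0.019 gap -0.0
tool-axis need, full-scale units [0.05 0.02 0.26]
```

View pics/side3.png

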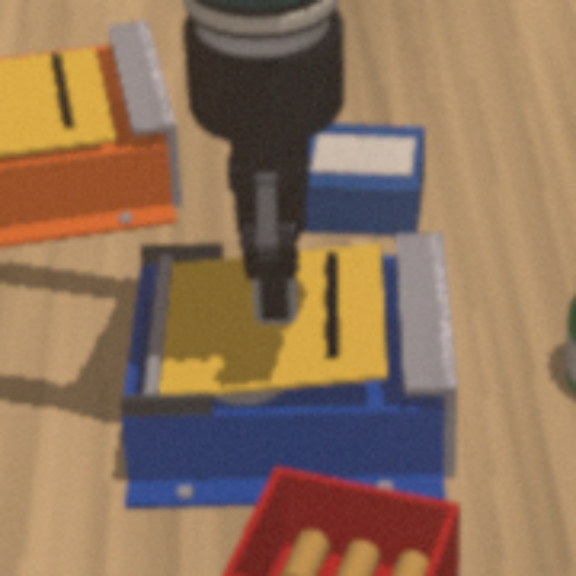

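The cover is nearly flat, with its edge (385,320) still short of the lip (410,320) and the tip (275,310) behind the ridge (332,305). Press it down flat.

```bash
python3 -m creep '[0,0,0.1,0,0,0,0.1,0,0,0,0.08,0,0,0,0.06,0,0,0,0,0,0,0,0,0]'; python3 w.py 77 0 2
python3 - <<'E'
from h import *
im,P=cloud("top"); h=cv2.cvtColor(im,cv2.COLOR_RGB2HSV)
a=-.051; f=np.array([np.cos(a),np.sin(a),0]); l=np.array([-f[1],f[0],0]); H=np.array([.5239,-.1128,.048])
D=(P-H)*1e3; X=D@f; Y=D@l; Z=D[...,2]
m=(h[...,0]>18)&(h[...,0]<32)&(h[...,1]>120)&(abs(Y)<52)&(X>0)&(X<150)&(Z>-10)&(Z<30)
print("cover x range",np.percentile(X[m],[.5,99.5]),"z vs x",np.polyfit(X[m],Z[m],1),m.sum())
k=(h[...,2]<70)&(abs(Y)<40)&(X>70)&(X<125)&(Z>2)&(Z<16)
print("ridge x",np.percentile(X[k],[5,50,95]),k.sum())
E
```

```text
t: 6.02
ee_pos: [0.5889, -0.1156, 0.0688]
ee_rot: [3.14, -0.082, 0.001]
wrist_force: [1.5, 0.5, 3.6]
finger_gap: 0.0002
grasp_force: 1.7
t 6.0167 tip front corner rel hinge mm: fwd 76.1 left 0.5 up 1.8 yaw -0.052 Fw [1.5 0.5 3.6] reach 0.019 gap 0.0
tool-axis need, full-scale units [ 0.04  0.02 -0.01]
cover x range [  7.50072449 120.00169805] z vs x [9.65101093e-04 2.60256304e+00] 2383
ridge x [92.59086277 94.50956702 96.49321433] 88
```

The cover is flat (slope about 0) with the carriage near 2 mm. Press a bit more, then approach the ridge.

```bash
python3 -m creep '[0,0,0.08,0,0,0,0.06,0,0,0,0,0]'; python3 w.py; python3 -m creep '[0.12,0,0,0,0.12,0,0,0,0.12,0,0,0,0.1,0,0,0,0,0,0,0]' ; python3 w.py 113 0 1
```

```text
t: 6.32
ee_pos: [0.589, -0.1157, 0.0676]
ee_rot: [3.14, -0.082, 0.001]
wrist_force: [-2.7, 0.8, 13.6]
finger_gap: -0.0001
grasp_force: 6.3
t 6.3167 tip front corner rel hinge mm: fwd 76.2 left 0.4 up 0.6 yaw -0.052 Fw [-2.7  0.8 13.6] reach 0.019 gap -0.0
t: 6.73
ee_pos: [0.5995, -0.1163, 0.0675]
ee_rot: [3.14, -0.082, -0.003]
wrist_force: [-4.8, 1.8, 13.3]
finger_gap: 0.0002
grasp_force: 6.7
t 6.7333 tip front corner rel hinge mm: fwd 86.7 left 0.4 up 0.5 yaw -0.052 Fw [-4.8  1.8 13.3] reach 0.019 gap 0.0
tool-axis need, full-scale units [ 1.05  0.01 -0.02]
```

```bash
python3 -m creep '[0.12,0,0,0,0.12,0,0,0,0.12,0,0,0,0.12,0,0,0,0.12,0,0,0,0.12,0,0,0,0.12,0,0,0,0.12,0,0,0,0,0,0,0]' ; python3 w.py 113 0 1
```

```text
t: 7.48
ee_pos: [0.6215, -0.1176, 0.0667]
ee_rot: [3.14, -0.082, -0.011]
wrist_force: [-9.3, 1.1, 14.5]
finger_gap: 0.0001
grasp_force: 7.1
t 7.4833 tip front corner rel hinge mm: fwd 108.7 left 0.2 up -0.3 yaw -0.052 Fw [-9.3  1.1 14.5] reach 0.019 gap 0.0
tool-axis need, full-scale units [ 0.17  0.01 -0.05]
```

Moving well at 9 N. Push on to the front stop.

```bash
python3 -m creep '[0.1,0,0,0,0.1,0,0,0,0.1,0,0,0,0.08,0,0,0,0,0,0,0,0,0,0,0]' ; python3 w.py; python3 - <<'E'
from h import *
im,P=cloud("side"); save(cv2.resize(im[200:380,200:380],None,fx=3.2,fy=3.2),"side4.png")
E
```

```text
t: 7.98
ee_pos: [0.6272, -0.1179, 0.0656]
ee_rot: [-3.14, 0.082, 0.026]
wrist_force: [-18.2, 0.4, 17.7]
finger_gap: 0.0
grasp_force: 12.3
t 7.9833 tip front corner rel hinge mm: fwd 114.4 left 0.2 up -1.4 yaw -0.052 Fw [-18.2   0.4  17.7] reach 0.019 gap 0.0
```

View pics/side4.png

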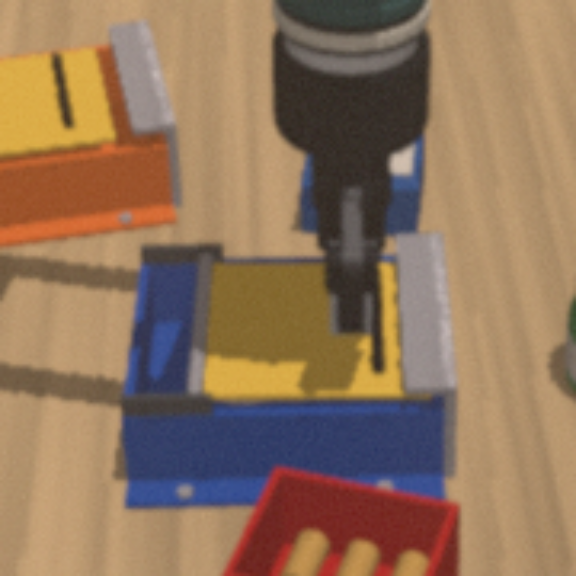

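The ridge (377,315) is close to the lip, the free edge is beneath it, and the force rose to 18 N, so the cover is at the front stop. Ease off and withdraw upward.

```bash
python3 -m creep '[0,0,-0.1,0,-0.03,0,-0.1,0,-0.05,0,-0.1,0,-0.1,0,-0.2,0,-0.1,0,-0.4,0,0,0,-0.8,0,0,0,-1,0,0,0,-1,0,0,0,-1,0,0,0,-1,0,0,0,0,0,0,0,0,0]'; python3 w.py; python3 - <<'E'
from h import *
im,P=cloud("side"); save(cv2.resize(im[200:380,200:380],None,fx=3.2,fy=3.2),"side5.png")
h=cv2.cvtColor(im,cv2.COLOR_RGB2HSV)
a=-.051; f=np.array([np.cos(a),np.sin(a),0]); l=np.array([-f[1],f[0],0]); H=np.array([.5239,-.1128,.048])
D=(P-H)*1e3; X=D@f; Y=D@l; Z=D[...,2]
m=(h[...,0]>18)&(h[...,0]<32)&(h[...,1]>120)&(abs(Y)<52)&(X>0)&(X<150)&(Z>-10)&(Z<30)
print(np.percentile(X[m],[1,99]),np.polyfit(X[m],Z[m],1),m.sum())
for q in("bearing","bin","tub","carton"):
    for r in models.regions_of(q,"side")[:1]: print(q,np.nanmedian(P[r["region"]],0))
E
```

```text
t: 9.03
ee_pos: [0.6278, -0.1178, 0.2105]
ee_rot: [3.139, -0.082, 0.009]
wrist_force: [0.4, -0.9, -0.0]
finger_gap: -0.0001
grasp_force: 0.0
t 9.0333 tip front corner rel hinge mm: fwd 115.0 left 0.3 up 143.5 yaw -0.052 Fw [ 0.4 -0.9 -0. ] reach 0.019 gap -0.0
[ 29.86779081 127.05790113] [0.05180308 0.23321219] 2270
bin [ 0.61314013 -0.27332813  0.02508887]
tub [ 0.77020221 -0.13545526  0.04873568]
carton [0.64447202 0.03741191 0.03345183]
```

View pics/side5.png

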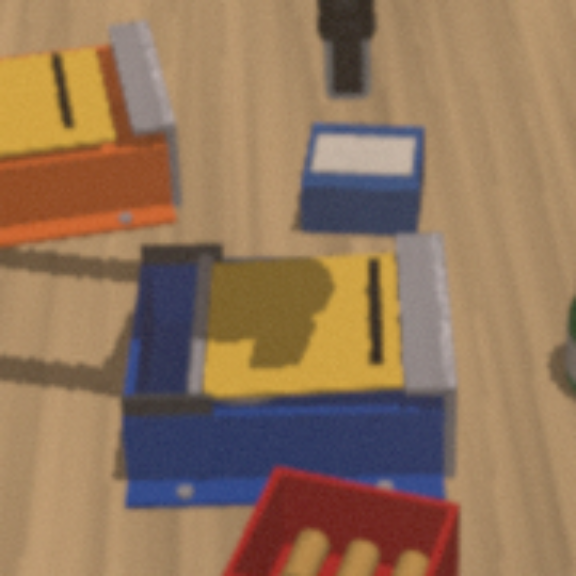

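The cover is held under the lip at about 0.05 rad (lip edge at (402,320)) with the carriage about 24 mm forward. The hand is clear and the bin, tub and carton have not moved.

```bash
python3 -c "
from plant import job; print(job.sign_off())"
```

```text
the job is handed in; nothing more can be done
None
```

The blue tray's yellow cover is shut and stays tucked under the steel lip with the arm clear (about 0.05 rad, about 24 mm forward by camera); bin, tub and carton are where they stood, the bearing (now hidden) was untouched, and the job is handed in at about 9 s with no verdict shown.

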